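# Post the off-colour sander pad through the sprung flap of the reject box

### The job

One of the three sander pads standing in the wire rack has come out with yellow foam instead of red. Take it out and feed it in past the sprung flap in the sloping front of the red reject box, keeping hold of it until it is well inside; then let it go and draw back, so that it slides down into the box and the flap springs fully shut behind it. Leave the two good pads standing in the rack and leave everything else on the bench where it is.

Things in the scene. Friction and masses are not known exactly. Their poses are not given: they have to be found in the camera images.
- reject_pad: pad to reject: rigid disc, 125 mm diameter, 14 mm thick, about 0.13 kg; YELLOW foam between black backing plate and black facing with yellow holes. Origin at the disc's centre, x along its axis. It stands on edge in one of the rack's three places (which one varies), centre 81 mm and top of rim 144 mm above the table. Pinch the top of the rim across its thickness, about 12 mm down.
- good_pad_a: good pad, red foam, otherwise the same shape, size and axes as reject_pad, standing in another place of the rack; must stay there.
- good_pad_b: second good pad, red foam, same shape and axes, standing in the remaining place of the rack; must stay there.
- rack: steel wire rack fixed to the table, 218 x 116 mm, blue end plates 36 mm high. Origin on the table at its centre. Places at x = -75, 0, +75 mm; a pad stands on edge in each, its axis along the rack's x, resting on two rails at y = +-36 mm, between pins at y = +-36 mm that reach 89 mm above the table (1.5 mm play each side). Lift pads straight up; clear of the pins after a 75 mm lift.
- reject_box: red steel reject box fixed to the table: 235 mm deep (x), 236 wide (y), 248 high, side handles stand out 26 mm. Origin on the table under its centre. Front wall at x = -117 mm is 142 mm high; from its top a face slopes up and away at 40 degrees to the flat top, which starts at x = +9 mm. The mouth with the flap is in that face. Empty inside, floor 9 mm above the table.
- mouth: clear opening in the box's sloping face, 105 mm along x by 170 mm along y. Origin at its centre, in the face; z outward normal (40 degrees from vertical, leaning to the box's front), x up the slope, y across. Insert along -z with the pad's axis along x. A chute runs 113 mm inward from the lower edge (floor at x = -52, cheeks at y = +-85 mm). Fingers fit in beside the pad, a gripper body does not.
- flap (a joint): angle of the aluminium flap filling the mouth (101 x 164 mm, yellow strip at its free edge): 0 shut, 1.45 rad fully open. Hinged along the mouth's upper edge (mouth x = +52 mm), it swings inward only, pushed open by whatever enters; a spring shuts it: about 1.6 N at its middle to start, about 2.5 N at the free edge at 1.1 rad.
- flap_edge (a point): middle of the flap's free lower edge, which moves inward as the flap opens; about 101 mm from the hinge line.
- spare_pad_a: bystander: a 125 mm diameter, 14 mm thick random-orbit sander pad with a red foam body between a black moulded backing plate and a black hook facing with dust holes; 0.13 kg, lying on the table, lower of two; origin under its centre.
- spare_pad_b: bystander: the same kind of red pad lying on top of spare_pad_a; origin under its centre.
- tape: bystander: roll of brown packing tape lying flat, 96 mm in diameter, 46 mm high, origin under its centre.
- screwdriver: bystander: screwdriver with a red handle, 200 mm long, lying on the table; origin under its middle.
- white_ring: bystander: white plastic ring, 80 mm outside diameter, 12 mm high, origin under its centre.
- steel_ring: bystander: steel band ring, 68 mm outside diameter, 22 mm high, origin under its centre.
- glue: bystander: white plastic bottle with a red cap, 56 mm diameter, 130 mm high, standing; origin under its centre.

How it is judged:
On the way, in this order (a step that is already met when the one before it is completed fails the run):
1. the yellow pad, held in the fingers, is more than half way in through the mouth with the flap swung open (z of reject_pad in the frame of mouth below -0.02 m and y of reject_pad in the frame of mouth between -0.06 and 0.06 m and x of reject_pad in the frame of mouth between -0.05 and 0.05 m and value of joint flap above 0.4 rad and contact force between the fingers and reject_pad above 2 N), for 0.1 s.
2. the yellow pad has slid down into the box and the flap is shut behind it (z of reject_pad in the frame of reject_box below 0.09 m and value of joint flap below 0.08 rad), for 0.2 s.
At the end, for the whole second after the job is handed in: the yellow pad lies at rest wholly inside the reject box (its centre within the box's walls and below 90 mm), the flap is shut (under 0.08 rad), and both good pads are still in their places in the rack (within 15 mm) (all of step 2 and x of reject_pad in the frame of reject_box between -0.11 and 0.11 m and y of reject_pad in the frame of reject_box between -0.116 and 0.116 m and linear speed of reject_pad below 0.02 m/s and distance of each of good_pad_a, good_pad_b from where it was at the start of the episode below 0.015 m); the robot touches nothing.
It fails at once if a good pad was pulled out of the rack or knocked about (moved more than 25 mm) (distance of any of good_pad_a, good_pad_b from where it was at the start of the episode above 0.025 m).
It fails at once if something else on the bench was knocked over or shifted by more than 30 mm (distance of any of spare_pad_a, spare_pad_b, tape, screwdriver, white_ring, steel_ring, glue from where it was at the start of the episode above 0.03 m or angle between glue's own z axis and vertical above 0.5 rad).
It also fails if it takes over 45 s, if anything falls off the work surface, if the arm or the gripper's body presses on something with over 40 N, if the wrist force passes 120 N, or if a joint passes its speed limit or range.

### The arm

A 6-joint arm with a two-finger parallel gripper is mounted at the origin on the work surface. World frame = base frame: x ahead of the robot, y to its left, z up, the work surface at z = 0. Lengths are in m, angles in rad, forces in N, time in s.
With the tool pointing down it reaches from about 0.35 to 0.85 m from the base axis. Payload 8.1 kg.
Tool frame: the origin (TCP) lies midway between the tips of the shut fingers; the grasp point (between the pads) lies 19 mm behind it (ctrl.tcp_to_grasp is the z of the grasp point in the tool frame, in m); z points along the fingers, y is the line along which they close (so a half turn about z gives the same grasp; the last joint's range is limited). The gripper opens to 85 mm and grips with 20 to 120 N. Pads are 22 mm wide; open, the fingers measure 114 mm over their backs; the gripper's body (76 mm by 85 mm) begins 54 mm behind the grasp point. The pads swing forward as they close: fully open they stand 13 mm farther back than shut.
Start: joints at [-1.296, 0.13, 1.488, -0, 1.523, -0.085], TCP at [0.211, -0.562, 0.231] pointing down, gripper open.
Joint ranges: [-2.96, 2.96], [-0.89, 2.26], [0.02, 2.5], [-1.34, 4.48], [0, 2.73], [-2.66, 2.66]. Speed limits (rad/s): [2.39, 2.39, 2.79, 3.14, 3.14, 3.14].

### API

Orientations are given as a unit quaternion [x, y, z, w].
In Python, from cell import ctrl, capture, hand_in gives the robot as it stands (ctrl), with the cameras as plain functions and the job as plain functions.
- The arm moves only by the tool jog_arm, called after "Request:" as name(argument=value, ...) on one line, values as JSON. Schema: {"type":"object","properties":{"ticks":{"type":"object","properties":{"offsets":{"type":"array","items":{"type":"array","items":{"type":"number"},"minItems":6,"maxItems":6},"minItems":1,"maxItems":20}},"additionalProperties":false,"required":["offsets"]},"jaw":{"type":"number"},"grip_n":{"type":"number"},"only":{"type":"string"},"quiet":{"type":"boolean"},"lines":{"type":"string"}},"required":["ticks"],"additionalProperties":false}. ticks is an object whose key "offsets" holds a list of rows, 1 to 20 of them, each of 6 numbers: dx, dy, dz in parts of the range, where 1.0 means 50 cm, then a rotation vector rx, ry, rz in a scale on which 1.0 is 4 rad; each row is the pose to reach, as a shift and turn from the pose commanded when the call began, along the tool's axes at that moment; what a row does not reach only later rows make up. A row lasts 1/8 s, in which the tool goes at most 0.0625 m and 0.188 rad, less where a joint would pass 70% of its speed; a pose out of reach is approached as far as the arm can. jaw is the finger opening in m, set as the call begins (left out keeps the last). The fingers move at their own pace and stop on an object; grip_n is the grip in N (left out, the last holds). Time passes only in rows, so rows that do not move let the fingers close. The tool returns the time, the measured TCP pose, the force, the opening and the grip force at its end. only (a regular expression) keeps the lines of the reply that match it, lines (a string "A,B") keeps lines A to B, and quiet returns only ok. No shift or turn number may pass 1 either way. Input that does not fit is refused with a message, and nothing moves.
- ctrl.observe(): the state, without advancing time (a new reading comes with each control period).
- capture(name): name is "side" or "top"; returns a dict with "frame" (420x560x3 uint8, blue, green, red), "mtx" (3x3 intrinsics, pixels), "origin" and "attitude" of the camera in the world. Camera axes: x right, y down, z forward; pixel columns grow to the right and rows downward; lengths in m; the calibration is good to about 2 mm. A picture is of the moment at which its call begins. There is no depth.
- hand_in(): hands the job in; it is judged then, once.
The state is a dict: "time": time; "q": joint angles; "qvel": joint speeds; "effort": joint torques, N m; "tool_pos": TCP position; "orientation": TCP orientation; "wrist_force": force on the tool from outside, world axes, zero at the start; "ft_torque": the same for the moment, N m; "gripper_width": finger opening in m; "gripper_force": force on a finger pad.
Only numpy, scipy, OpenCV 4.12 (cv2) and the standard library are available. Lean on these libraries where they do the work, as an engineer would, in place of code of your own. Each camera call takes 0.05 s, during which the arm holds its last target. There are 200 camera calls.

## Working session

There is one attempt and no reset: what is moved stays moved. The work goes in short steps, Python scripts to look and compute and a tool call to move; the robot and the scene stay as the last step left them, time stands still between calls to the robot, and variables do not carry over. Pictures are saved under pics/ and viewed, at most 10 in all, crops included, and the job is handed in when it is done.

```bash
ls; mkdir -p pics
```

Run:
```python
from cell import ctrl, capture, hand_in
import cv2,numpy as np
for n in("top","side"):
    c=capture(n);cv2.imwrite(f"pics/{n}0.png",c["frame"]);print(n,c["mtx"],c["origin"],c["attitude"])
print(ctrl.observe(),ctrl.tcp_to_grasp)
```

```text
cell.py
pics
top [[418.97922934   0.         274.0745585 ]
 [  0.         418.97922934 213.26428596]
 [  0.           0.           1.        ]] [0.41327774 0.08755828 1.31743829] [ 0.70993987 -0.703291    0.03171019 -0.01901621]
side [[498.53085669   0.         275.52616779]
 [  0.         498.53085669 210.13968978]
 [  0.           0.           1.        ]] [0.03001308 0.75635348 1.21334543] [-0.27581895  0.90450627 -0.30964442  0.09956223]
{'time': 0.1, 'q': array([-1.29636896e+00,  1.31064158e-01,  1.48917443e+00, -1.72617172e-05,
        1.52300398e+00, -8.54093537e-02]), 'qvel': array([ 0.00164459,  0.00026955, -0.00166333,  0.00148401, -0.00118974,
       -0.00189624]), 'effort': array([ 2.58520071e-03, -5.70951533e+01, -5.01942158e+01, -9.90558351e-05,
        8.18418892e-03,  2.89699426e-05]), 'tool_pos': array([ 0.21114787, -0.56109036,  0.23035994]), 'orientation': array([ 9.83857895e-01,  1.78949605e-01, -8.64319508e-05, -8.20460999e-04]), 'wrist_force': array([-0.34630555,  0.51456846, -0.48692411]), 'ft_torque': array([0.05026344, 0.01926077, 0.00626374]), 'gripper_force': 0.0, 'gripper_width': 0.08548138214287346} -0.0187
```

View pics/top0.png

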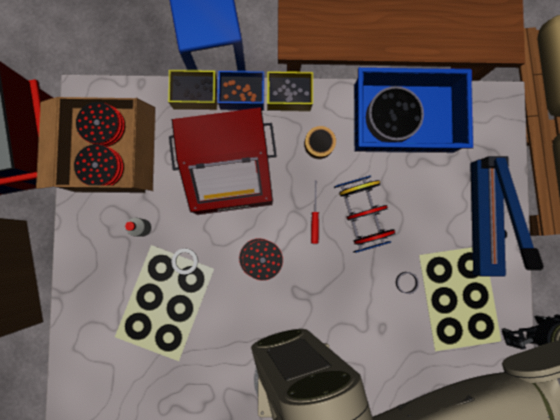

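View pics/side0.png

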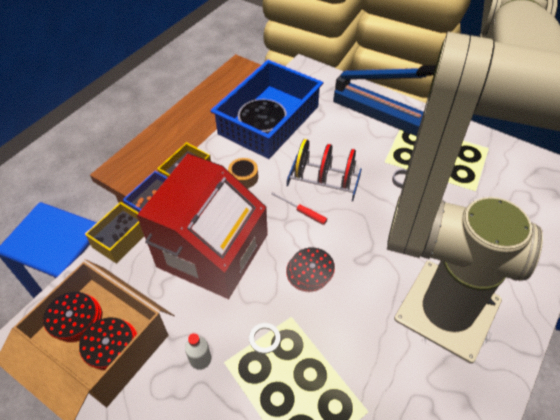

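The top view shows the yellow pad in the far rack place (~(361,187)) with the red ones at (366,212) and (373,237). The box is at ~(222,160), its mouth facing the robot. I'll enlarge those areas.

Run:
```python
import cv2,numpy as np
t=cv2.imread("pics/top0.png");s=cv2.imread("pics/side0.png")
z=lambda im,x,y,w,h,k:cv2.resize(im[y:y+h,x:x+w],None,fx=k,fy=k,interpolation=cv2.INTER_CUBIC)
a=z(t,160,100,125,120,4);b=z(t,325,165,75,100,4)
o=np.zeros((480,800,3),np.uint8);o[:480,:500]=a;o[:400,500:]=b
cv2.imwrite("pics/tc.png",o)
a=z(s,130,145,145,155,3);b=z(s,275,130,95,75,3)
o=np.zeros((465,720,3),np.uint8);o[:465,:435]=a;o[:225,435:]=b
cv2.imwrite("pics/sc.png",o)
```

```text
(no output)
```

View pics/tc.png

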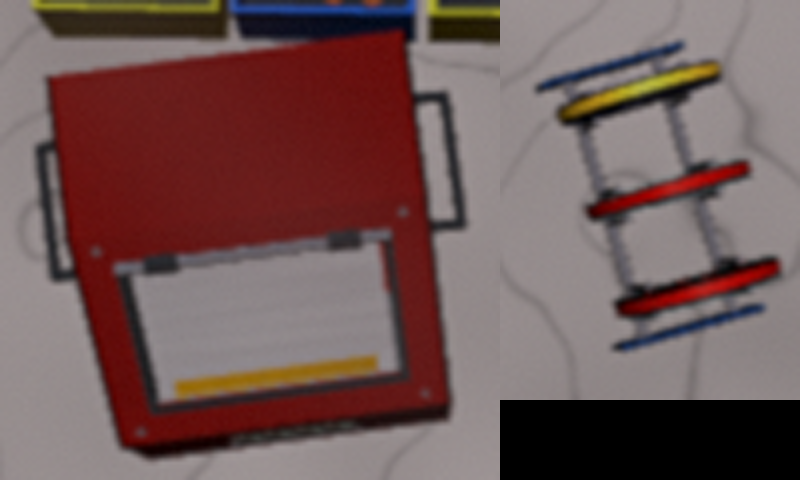

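View pics/sc.png

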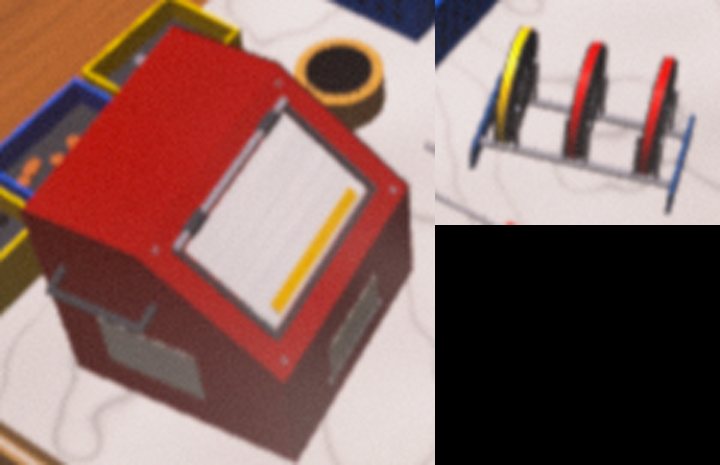

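The top crop shows box corners at (50,77), (403,32), (120,447) and (450,405). The rack plate tops run (537,89)-(683,45) and (615,349)-(764,308). The side crop shows box corners at (25,210), (180,27), (135,252), (283,65), (285,382) and (410,187). Next I fit the poses and overlay them.

Create h.py:
```python
import numpy as np,cv2
from scipy.optimize import least_squares
from scipy.spatial.transform import Rotation as R
from cell import ctrl, capture, hand_in
def proj(c,P):
    p=R.from_quat(c["attitude"]).inv().apply(np.atleast_2d(P)-c["origin"])
    return (p@np.asarray(c["mtx"]).T)[:,:2]/p[:,2:]
def place(v,P): return R.from_euler("z",v[2]).apply(np.atleast_2d(P))+[v[0],v[1],0]
def fit(sets,v0):
    f=lambda v:np.concatenate([(proj(c,place(v,P))-px).ravel() for c,P,px in sets])
    s=least_squares(f,v0);return s.x,s.fun
```

Run:
```python
from h import *
T=capture("top");S=capture("side")
t=lambda L,o=0:np.array([[160+u/4,100+v/4] for u,v in L]); s=lambda L:np.array([[130+u/3,145+v/3] for u,v in L])
h=.118
tb=[[.1175,h,.248],[.1175,-h,.248],[-.1175,h,.142],[-.1175,-h,.142]]
sb=[[.1175,h,.248],[.1175,-h,.248],[.009,h,.248],[.009,-h,.248],[-.1175,h,.142],[-.1175,-h,.142],[-.1175,h,0]]
st=(T,tb,t([(50,77),(403,32),(120,447),(450,405)])); ss=(S,sb,s([(25,210),(180,27),(135,252),(283,65),(285,382),(410,187),(296,460)]))
for q in([st],[ss],[st,ss]):
    b,r=fit(q,[.55,.2,0]);print("box",b.round(4),r.round(1))
tr=np.array([[325+(u-500)/4,165+v/4] for u,v in [(537,89),(683,45),(615,349),(764,308)]])
rk=[[.109,.058,.036],[.109,-.058,.036],[-.109,.058,.036],[-.109,-.058,.036]]
k,r=fit([(T,rk,tr)],[.5,-.1,0]);print("rack",k.round(4),r.round(1))
# yellow pad blob: analyse fit
a=np.linspace(0,2*np.pi,60,endpoint=False)
def rim(x): return np.vstack([np.c_[np.full(60,x+d),.0625*np.cos(a),.081+.0625*np.sin(a)] for d in(-.007,.007)])
for n,c in(("t",T),("s",S)):
    im=c["frame"].copy()
    for P,v in((tb+sb,b),(rk,k),(rim(.075),k),(rim(0),k),(rim(-.075),k)):
        for p in proj(c,place(v,P)): cv2.circle(im,tuple(int(round(x*8)) for x in p),6,(0,255,0),-1,cv2.LINE_AA,3)
    x,y=(325,165) if n=="t" else (275,130)
    cv2.imwrite(f"pics/ov{n}.png",cv2.resize(im[y:y+100,x:x+100],None,fx=4,fy=4))
cv2.imwrite("pics/ov.png",np.hstack([cv2.imread("pics/ovt.png"),cv2.imread("pics/ovs.png")]))
```

```text
box [0.632  0.2034 0.1406] [-1.1 -0.1  1.1 -0.  -0.4  0.2  0.5 -0.1]
box [0.6327 0.2032 0.1346] [-0.7 -0.6 -0.5 -1.8 -0.2  1.2 -0.  -1.7 -0.3  0.9  1.1 -1.   0.8  1.9]
box [0.6324 0.2034 0.1371] [-0.9 -0.4  1.3 -0.  -0.6 -0.1  0.4 -0.1 -0.7 -0.4 -0.6 -1.7 -0.1  1.3
 -0.1 -1.6 -0.1  1.   1.1 -1.1  0.9  2. ]
rack [ 0.5053 -0.207   0.2896] [ 0.  -1.7 -0.7 -0.9  0.9  1.4 -0.2  1.1]
```

View pics/ov.png

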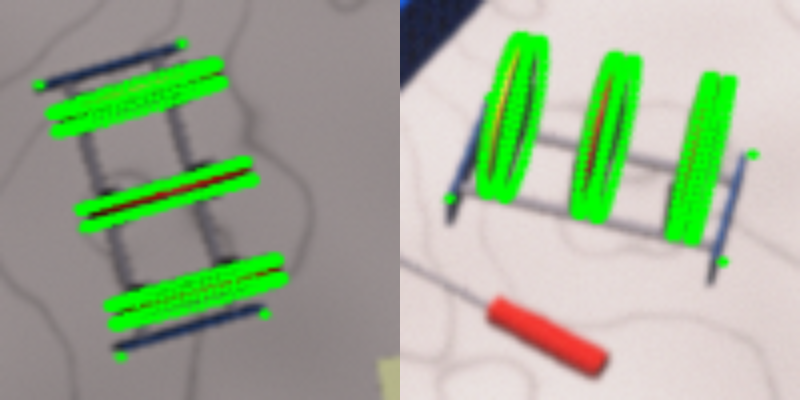

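Box residuals are about 1 px, which is fine. The rack overlay looks about 1-2 px off, so I'll refine it with foam colour centroids against the predicted visible rim.

Run:
```python
from h import *
T=capture("top");S=capture("side")
a=np.linspace(0,2*np.pi,180,endpoint=False)
def pred(c,v,x,e):
    n=place([0,0,v[2]],np.c_[0*a,np.cos(a),np.sin(a)])
    P=place(v,np.c_[0*a+x+e,.0625*np.cos(a),.081+.0625*np.sin(a)])
    w=((c["origin"]-P)*n).sum(1); w=np.clip(w,0,None)
    return (proj(c,P)*w[:,None]).sum(0)/w.sum()
def meas(c,v,x,col):
    hsv=cv2.cvtColor(c["frame"],cv2.COLOR_BGR2HSV)
    m=(hsv[...,1]>110)&(hsv[...,2]>60)&(((hsv[...,0]>18)&(hsv[...,0]<38)) if col=="y" else ((hsv[...,0]<8)|(hsv[...,0]>172)))
    p=pred(c,v,x,0);yy,xx=np.nonzero(m);k=np.hypot(xx-p[0],yy-p[1])<26
    if c is S: k&=abs(xx-p[0])<12
    else: k&=abs(yy-p[1]+(xx-p[0])*.27)<10
    return np.array([xx[k].mean(),yy[k].mean()]),k.sum()
v0=np.array([.5053,-.207,.2896]);data=[]
for c in(T,S):
    for x,col in((.075,"y"),(0,"r"),(-.075,"r")):
        m,n=meas(c,v0,x,col);data.append((c,x,m));print(col,m.round(1),n,pred(c,v0,x,0).round(1))
f=lambda v:np.concatenate([pred(c,v,x,0)-m for c,x,m in data])
for d in(data,data[:3],data[3:]):
    g=lambda v:np.concatenate([pred(c,v,x,0)-m for c,x,m in d]);s=least_squares(g,v0);print(s.x.round(4),s.fun.round(1))
```

```text
y [359.8 186.7] 154 [358.3 188. ]
r [367.8 211.6] 151 [365.9 213.1]
r [375.7 236.8] 153 [373.6 238.4]
y [299.8 155.1] 135 [300.2 158.2]
r [323.6 161. ] 141 [324.3 163.5]
r [348.3 166. ] 142 [348.8 168.8]
[ 0.5108 -0.2137  0.2906] [ 0.7 -0.5  0.3 -0.4  0.1 -0.3  0.1  1.1  0.3  0.5  0.   0.7]
[ 0.5098 -0.2125  0.3019] [ 0. -0. -0.  0.  0.  0.]
[ 0.5125 -0.2164  0.281 ] [ 0.1  0.2  0.1 -0.3 -0.2  0.1]
```

Add to h.py:
```python
def tgt(p,M):
    """shift and rotvec in tool axes from the present pose to TCP p, rotation matrix M"""
    o=ctrl.observe();Q=R.from_quat(o["orientation"])
    print("t",o["time"],"shift",Q.inv().apply(np.array(p)-o["tool_pos"]).round(4),"rot",(Q.inv()*R.from_matrix(M)).as_rotvec().round(4))
RK=np.array([.509,-.212,.29]);BX=np.array([.6324,.2034,.137])
PAD=place(RK,[[.075,0,0]])[0]
def down(yaw): c,s=np.cos(yaw),np.sin(yaw);return np.array([[-s,c,0],[c,s,0],[0,0,-1]]).T
c4,s4=np.cos(np.radians(40)),np.sin(np.radians(40))
MOUTH=place(BX,[[-.054,0,.195]])[0];RM=R.from_euler("z",BX[2]).as_matrix()@np.array([[c4,0,s4],[0,1,0],[-s4,0,c4]]).T
RM=R.from_euler("z",BX[2]).as_matrix()@np.c_[[c4,0,s4],[0,1,0],[-s4,0,c4]]
INS=np.c_[RM[:,1],RM[:,0],-RM[:,2]]   # tool x=mouth y, y=mouth x, z=-mouth z
```

Run:
```python
from h import *
M=np.array(down(.29));M=np.c_[[-np.sin(.29),np.cos(.29),0],[np.cos(.29),np.sin(.29),0],[0,0,-1]]
print(np.linalg.det(M),np.linalg.det(INS),PAD,MOUTH)
tgt([PAD[0],PAD[1],.23],M)
```

```text
1.0 1.0 [ 0.58086829 -0.19055358  0.        ] [0.57890597 0.19602512 0.195     ]
t 0.3 shift [ 0.4765 -0.2169  0.0011] rot [-5.000e-04 -5.000e-04 -1.501e+00]
```

The manual's scale: shifts go in shares of 50 cm and turns go in shares of 4 rad. Converting my numbers, 0.4765 m is 0.953, -0.2169 m is -0.4338, -1.501 rad is -0.3753.

Request:
jog_arm(ticks={"offsets": [[0.953,-0.4338,0,0,0,-0.3753],[0.953,-0.4338,0,0,0,-0.3753],[0.953,-0.4338,0,0,0,-0.3753],[0.953,-0.4338,0,0,0,-0.3753],[0.953,-0.4338,0,0,0,-0.3753],[0.953,-0.4338,0,0,0,-0.3753],[0.953,-0.4338,0,0,0,-0.3753],[0.953,-0.4338,0,0,0,-0.3753],[0.953,-0.4338,0,0,0,-0.3753],[0.953,-0.4338,0,0,0,-0.3753],[0.953,-0.4338,0,0,0,-0.3753],[0.953,-0.4338,0,0,0,-0.3753]]}, jaw=0.06, grip_n=20)

```text
time: 1.8
tool_pos: [0.5801, -0.1922, 0.2314]
orientation: [0.599, 0.801, -0.0, 0.0]
wrist_force: [0.2, 0.0, -0.4]
gripper_width: 0.0603
gripper_force: 0.0
```

Run:
```python
from h import *
M=np.c_[[-np.sin(.29),np.cos(.29),0],[np.cos(.29),np.sin(.29),0],[0,0,-1]]
tgt([PAD[0],PAD[1],.113],M)
print(ctrl.observe()["q"].round(2))
```

```text
t 1.8 shift [0.0014 0.0012 0.1184] rot [-0.0002  0.0002 -0.0026]
[-0.4   0.16  1.46 -0.    1.53 -0.69]
```

To row units: 0.118 m is 0.236, 0.1 m is 0.2.

Request:
jog_arm(ticks={"offsets": [[0.002,0.002,0.08,0,0,0],[0.002,0.002,0.16,0,0,0],[0.002,0.002,0.2,0,0,0],[0.002,0.002,0.236,0,0,0],[0.002,0.002,0.236,0,0,0]]})

```text
time: 2.42
tool_pos: [0.5809, -0.1896, 0.1124]
orientation: [0.598, 0.802, -0.0, -0.001]
wrist_force: [1.0, -0.0, -0.5]
gripper_width: 0.06
gripper_force: 0.0
```

Run:
```python
from h import *
a=capture("top")["frame"][150:270,310:430];b=capture("side")["frame"][90:210,240:400]
cv2.imwrite("pics/g.png",np.hstack([cv2.resize(a,None,fx=3,fy=3),cv2.resize(b,None,fx=2.7,fy=3)]))
```

```text
(no output)
```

View pics/g.png

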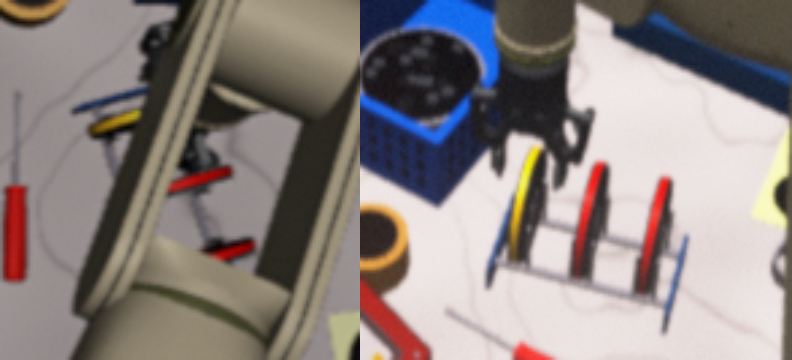

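The side view shows the fingers straddling the yellow pad at its top, tips at ~(500,172) and (560,182), with the other pads clear. Closing gently.

Request:
jog_arm(ticks={"offsets": [[0,0,0,0,0,0],[0,0,0,0,0,0],[0,0,0,0,0,0],[0,0,0,0,0,0],[0,0,0,0,0,0],[0,0,0,0,0,0]]}, jaw=0.0, grip_n=20)

```text
time: 3.28
tool_pos: [0.5819, -0.1898, 0.1141]
orientation: [0.598, 0.802, 0.0, 0.001]
wrist_force: [-0.4, 0.6, 4.9]
gripper_width: 0.0136
gripper_force: 25.9
```

To row units: -0.21 m is -0.42, -0.16 m is -0.32.

Request:
jog_arm(ticks={"offsets": [[0,0,0,0,0,0],[0,0,0,0,0,0],[0,0,-0.04,0,0,0],[0,0,-0.08,0,0,0],[0,0,-0.14,0,0,0],[0,0,-0.22,0,0,0],[0,0,-0.32,0,0,0],[0,0,-0.42,0,0,0],[0,0,-0.42,0,0,0]]}, grip_n=60)

```text
time: 4.4
tool_pos: [0.5837, -0.1904, 0.3313]
orientation: [0.597, 0.802, 0.001, 0.006]
wrist_force: [-0.3, 0.7, -0.8]
gripper_width: 0.0132
gripper_force: 59.4
```

Run:
```python
from h import *
d=.115 # pad centre mouth z
def P(x,zc): return MOUTH+RM@np.array([x,0,zc+.0505-.019+.001])
print(P(-.006,.115))
tgt(P(-.006,.115),INS)
a=capture("top")["frame"][120:280,280:440];b=capture("side")["frame"][50:210,240:400]
cv2.imwrite("pics/l.png",cv2.resize(np.hstack([a,b]),None,fx=2.4,fy=2.4))
```

```text
[0.48042996 0.18244886 0.30413483]
t 4.4 shift [0.387  0.0075 0.0244] rot [-0.6872 -0.047   0.1491]
```

View pics/l.png

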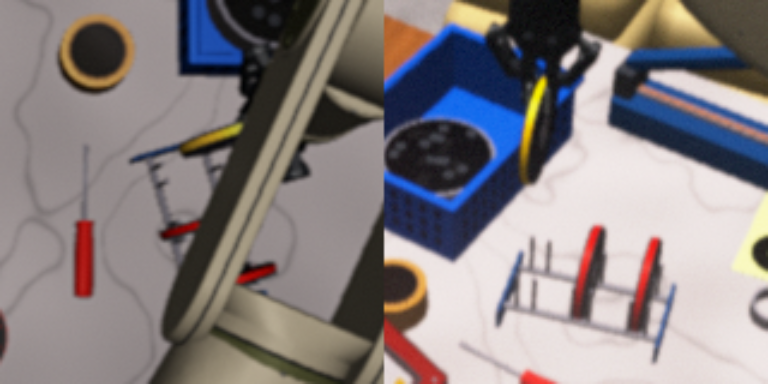

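The pad is lifted clear and the two red pads still stand in the rack. Moving to the pre-insert pose.

To row units: 0.387 m is 0.774, 0.35 m is 0.7, -0.18 rad is -0.045.

Request:
jog_arm(ticks={"offsets": [[0.1,0.002,0.006,-0.0225,-0.0015,0.005],[0.2,0.004,0.012,-0.045,-0.003,0.01],[0.3,0.006,0.02,-0.0675,-0.0045,0.015],[0.4,0.008,0.026,-0.09,-0.006,0.02],[0.5,0.01,0.032,-0.1125,-0.0075,0.025],[0.6,0.012,0.038,-0.135,-0.009,0.03],[0.7,0.014,0.044,-0.1575,-0.0108,0.0338],[0.774,0.015,0.0488,-0.1718,-0.0118,0.0373],[0.774,0.015,0.0488,-0.1718,-0.0118,0.0373],[0.774,0.015,0.0488,-0.1718,-0.0118,0.0373]]})

```text
time: 5.75
tool_pos: [0.4775, 0.1833, 0.2975]
orientation: [0.619, 0.71, 0.255, 0.219]
wrist_force: [0.1, -0.1, -2.2]
gripper_width: 0.0129
gripper_force: 59.4
```

Run:
```python
from h import *
def P(x,zc): return MOUTH+RM@np.array([x,0,zc+.033])
tgt(P(-.006,.115),INS);tgt(P(-.006,-.08),INS);print(ctrl.observe()["q"].round(2))
a=capture("top")["frame"][80:280,140:340];b=capture("side")["frame"][100:300,120:320]
cv2.imwrite("pics/p.png",cv2.resize(np.hstack([a,b]),None,fx=2,fy=2))
```

```text
t 5.75 shift [-0.0012  0.0063 -0.0039] rot [-0.0128 -0.0045 -0.0023]
t 5.75 shift [-0.0021  0.0088  0.1911] rot [-0.0128 -0.0045 -0.0023]
[ 0.37 -0.82  2.26 -0.16  1.03  0.26]
```

View pics/p.png

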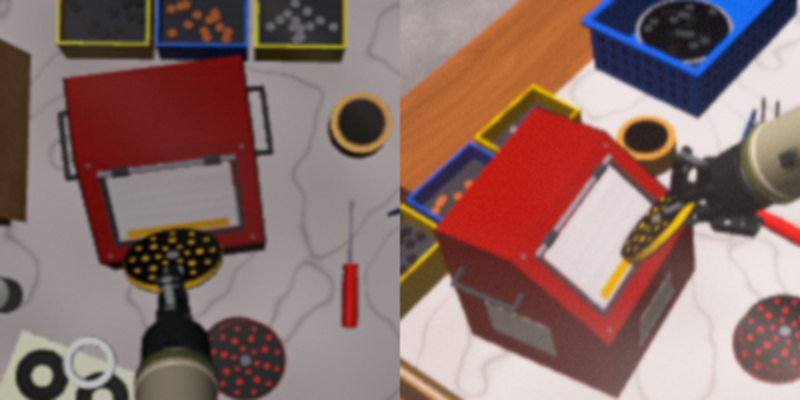

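The pad faces the mouth squarely, centred on it. Inserting with a small correction.

To row units: 0.15 m is 0.3, 0.13 m is 0.26, -0.013 rad is -0.0033.

Request:
jog_arm(ticks={"offsets": [[-0.002,0.012,0,-0.0033,-0.001,0],[-0.002,0.014,0.04,-0.0033,-0.001,0],[-0.004,0.014,0.09,-0.0033,-0.001,0],[-0.004,0.016,0.14,-0.0033,-0.001,0],[-0.004,0.016,0.18,-0.0033,-0.001,0],[-0.004,0.016,0.22,-0.0033,-0.001,0],[-0.004,0.016,0.26,-0.0033,-0.001,0],[-0.004,0.016,0.3,-0.0033,-0.001,0],[-0.004,0.016,0.3,-0.0033,-0.001,0]]})

```text
time: 6.98
tool_pos: [0.5781, 0.1941, 0.1848]
orientation: [0.62, 0.707, 0.257, 0.224]
wrist_force: [-1.6, -1.3, -6.3]
gripper_width: 0.0133
gripper_force: 59.0
```

Run:
```python
from h import *
def P(x,zc): return MOUTH+RM@np.array([x,0,zc+.033])
tgt(P(-.006,-.08),INS)
```

```text
t 6.975 shift [0.0018 0.0015 0.0399] rot [-0.0029  0.002  -0.0048]
```

To row units: 0.038 m is 0.076, 0.03 m is 0.06.

Request:
jog_arm(ticks={"offsets": [[0.002,0.002,0.03,0,0,0],[0.004,0.003,0.06,0,0,0],[0.004,0.003,0.076,0,0,0],[0.004,0.003,0.076,0,0,0],[0.004,0.003,0.076,0,0,0]]})

```text
time: 7.6
tool_pos: [0.6032, 0.2009, 0.1594]
orientation: [0.619, 0.707, 0.259, 0.225]
wrist_force: [-1.5, -1.3, -5.8]
gripper_width: 0.013
gripper_force: 59.1
```

Run:
```python
from h import *
def P(x,zc): return MOUTH+RM@np.array([x,0,zc+.033])
tgt(P(-.006,-.08),INS)
a=capture("top")["frame"][80:280,140:340];b=capture("side")["frame"][100:300,120:320]
cv2.imwrite("pics/i.png",cv2.resize(np.hstack([a,b]),None,fx=2,fy=2))
```

```text
t 7.6 shift [-0.0015 -0.0021  0.0038] rot [ 0.0011  0.0002 -0.0038]
```

View pics/i.png

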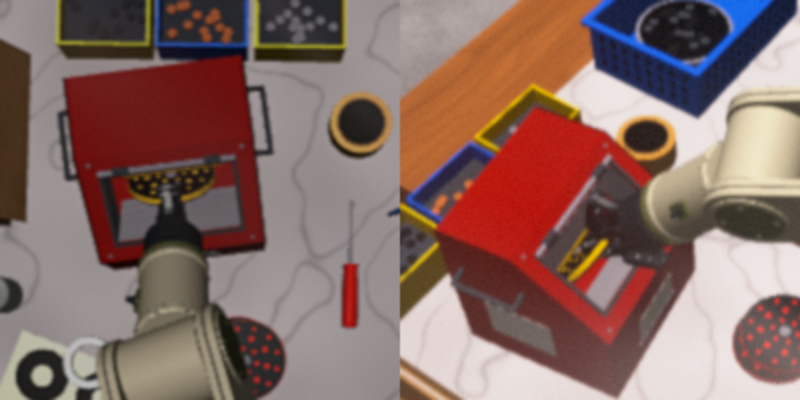

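The pad is well inside with the flap open. Next I release it (45 mm opening) and let it slide, then draw back.

Request:
jog_arm(ticks={"offsets": [[0,0,0,0,0,0],[0,0,0,0,0,0],[0,0,0,0,0,0],[0,0,0,0,0,0],[0,0,0,0,0,0]]}, jaw=0.045, grip_n=20)

```text
time: 8.32
tool_pos: [0.6036, 0.2016, 0.1599]
orientation: [0.618, 0.707, 0.259, 0.225]
wrist_force: [-6.3, -1.0, -3.5]
gripper_width: 0.0449
gripper_force: 2.8
```

Request:
jog_arm(ticks={"offsets": [[0,0,-0.04,0,0,0],[0,0,-0.08,0,0,0],[0,0,-0.14,0,0,0],[0,0,-0.2,0,0,0],[0,0,-0.26,0,0,0],[0,0,-0.32,0,0,0],[0,0,-0.38,0,0,0],[0,0,-0.38,0,0,0],[0,0,-0.38,0,0,0],[0,0,-0.38,0,0,0],[0,0,-0.38,0,0,0]]})

```text
time: 9.7
tool_pos: [0.4825, 0.1845, 0.304]
orientation: [0.619, 0.707, 0.259, 0.225]
wrist_force: [-0.6, -0.5, -0.6]
gripper_width: 0.045
gripper_force: 0.0
```

Run:
```python
from h import *
a=capture("top")["frame"][80:280,140:400];b=capture("side")["frame"][100:300,120:380]
cv2.imwrite("pics/r.png",cv2.resize(np.hstack([a,b]),None,fx=1.5,fy=1.5))
```

```text
(no output)
```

View pics/r.png

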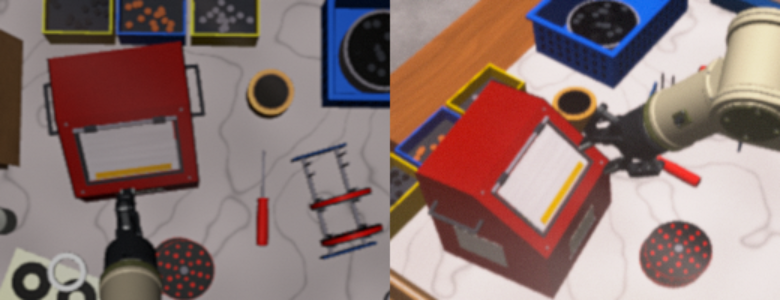

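The pad is gone from the fingers, the flap is shut flush, both red pads are still in the rack, and the other items haven't moved. I'll let it settle, then hand in.

Request:
jog_arm(ticks={"offsets": [[0,0,0,0,0,0],[0,0,0,0,0,0],[0,0,0,0,0,0],[0,0,0,0,0,0],[0,0,0,0,0,0],[0,0,0,0,0,0],[0,0,0,0,0,0],[0,0,0,0,0,0]]}, quiet=true)

```text
ok
```

```bash
python3 -c "
from cell import ctrl, capture, hand_in
print(hand_in())"
```

```text
the job is handed in; nothing more can be done
None
```

I fed the yellow pad into the reject box and handed the job in at about 11 s; the last pictures show the flap shut and both good pads still in the rack, but hand-in returned no verdict and I couldn't see the pad inside the box.

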